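Present the V-block tray

TASK

Three part trays slide on short rails; only one should stand out at a time. With the fingertips, first push the tray that was left out (it holds the plain ring) fully home, then hook a fingertip behind the front lip of the tray that holds the V-block and draw it out fully to its front stop. Pull the lip only from behind, without pinching it or pressing on its front; leave the bolt's tray where it is, the parts lying in their trays, and the other things on the bench alone.

Things in the scene. Friction and masses are not known exactly. Their poses are not given: they have to be found in the camera images.
- v_slide: Fixed part slide, the one whose tray holds the V-block. Steel base 262 x 92 x 10 mm, two guide rails 23 mm high, a grey sheet-metal tray runs along it. Origin: centre of the underside, on the bench; x axis along the rail to the rear (away from the robot, yaw within 7 degrees), y left, z up. The tray draws out along -x. The three slides are alike, side by side in any order.
- ring_slide: Fixed part slide, the one whose tray holds the plain ring. Steel base 262 x 92 x 10 mm, two guide rails 23 mm high, a grey sheet-metal tray runs along it. Origin: centre of the underside, on the bench; x axis along the rail to the rear (away from the robot, yaw within 7 degrees), y left, z up. The tray draws out along -x. The three slides are alike, side by side in any order.
- bolt_slide: Fixed part slide, the one whose tray holds the hexagon bolt. Steel base 262 x 92 x 10 mm, two guide rails 23 mm high, a grey sheet-metal tray runs along it. Origin: centre of the underside, on the bench; x axis along the rail to the rear (away from the robot, yaw within 7 degrees), y left, z up. The tray draws out along -x. The three slides are alike, side by side in any order.
- v_tray (a joint): Travel of the V-block's tray in m: 0 = fully home (rear stop), 0.08 = fully drawn out (front stop). Starts at 0 to 0.024. It needs about 2.5 N to slide plus about 6 N per m/s, stays where it is left, and cannot be lifted off.
- ring_tray (a joint): Travel of the ring's tray in m: 0 = fully home (rear stop), 0.08 = fully drawn out (front stop). Starts left forward, at 0.045 to 0.065. It needs about 2.5 N to slide plus about 6 N per m/s, stays where it is left, and cannot be lifted off.
- bolt_tray (a joint): Travel of the bolt's tray in m: 0 = fully home (rear stop), 0.08 = fully drawn out (front stop). Starts at 0 to 0.016. It needs about 2.5 N to slide plus about 6 N per m/s, stays where it is left, and cannot be lifted off.
- v_lip: Upright lip across the front of the V-block's tray: steel plate 64 mm wide, 34 high, 6 thick. Origin: middle of the foot of its REAR face, on the tray floor, 15 mm above the bench; x to the rear along the rail. Front face at x = -6 mm. Behind it an empty finger pocket, x = 0 to 52 mm, 70 mm wide between the rails, floor z = 0; then a cross wall 12 mm high; then the part's well, x = 55 to 149 mm, 60 mm wide.
- ring_lip: Upright lip across the front of the ring's tray: steel plate 64 mm wide, 34 high, 6 thick. Origin: middle of the foot of its REAR face, on the tray floor, 15 mm above the bench; x to the rear along the rail. Front face at x = -6 mm. Behind it an empty finger pocket, x = 0 to 52 mm, 70 mm wide between the rails, floor z = 0; then a cross wall 12 mm high; then the part's well, x = 55 to 149 mm, 60 mm wide.
- bolt_lip: Upright lip across the front of the bolt's tray: steel plate 64 mm wide, 34 high, 6 thick. Origin: middle of the foot of its REAR face, on the tray floor, 15 mm above the bench; x to the rear along the rail. Front face at x = -6 mm. Behind it an empty finger pocket, x = 0 to 52 mm, 70 mm wide between the rails, floor z = 0; then a cross wall 12 mm high; then the part's well, x = 55 to 149 mm, 60 mm wide.
- v_face: Small label plate (no lettering) on the FRONT of the V-block tray's lip, 46 mm wide, 18 mm high, 3 mm thick, standing 3 mm proud of the lip's front. Origin: its centre, 7.5 mm in front of the lip's rear face and 17 mm above the tray floor. The other trays have the same plate.
- v_block: Steel V-block 40 x 35 x 30 mm, loose, lying in the well of its tray with its V upward. Origin: centre of its underside.
- plain_ring: Turned steel ring, 44 mm across, 18 mm high, loose, lying flat in the well of its tray. Origin: centre of its underside.
- hex_bolt: Steel hexagon bolt 19 x 53 x 21 mm, loose, lying in the well of its tray. Origin: below its middle, on the tray floor.
- caliper: Bystander: caliper 68 x 220 x 7 mm lying on the bench at the right. Origin: centre of its underside.
- nut: Bystander: M16 nut 24 x 27 x 13 mm on the bench in front of the slides. Origin: centre of its underside.
- punch: Bystander: centre punch 100 mm long, 11 mm thick, lying on the bench in front of the slides, to the right. Origin: below its middle.
Things that resemble listed ones, but are neither listed nor needed, are in the scene too. There is more than one size of the v_block; the one meant has the size given above.

How it is judged:
By the outcome, as a careful person would: the job done as asked, in the order asked, and still so for the second after the job is handed in, with the robot touching nothing.
It also fails if it takes over 38 s, if anything falls off the work surface, if the arm or the gripper's body presses on something with over 40 N, if the wrist force passes 120 N, or if a joint passes its speed limit or range.

ROBOT

A 6-joint arm with a two-finger parallel gripper is mounted at the origin on a cart in front of the work surface, level with it; the furniture and walls round the work are solid. World frame = base frame: x ahead of the robot, y to its left, z up, the work surface at z = 0. Lengths are in m, angles in degrees, forces in N, time in s.
With the tool pointing down it reaches from about 0.325 to 0.775 m from the base axis. Payload 5.5 kg.
Tool frame: the origin (TCP) lies at the centre of the arm's flange, where the gripper is bolted on; the fingertips stand 182 mm ahead of it and the grasp point (between the pads) lies 163 mm ahead of it; z points along the fingers, y is the line along which they close (so a half turn about z gives the same grasp; the last joint's range is limited). The gripper opens to 88 mm and grips with 3 to 60 N. Pads are 20 mm wide; open, the fingers measure 115 mm over their backs; the gripper's body (75 mm by 178 mm) begins 61 mm behind the grasp point.
Start: joints at [66.022, 5.22, 70.514, -0, 104.267, -3.249], TCP at [0.212, 0.561, 0.405] pointing down, gripper open.
Joint ranges: [-164.24, 164.24], [-49.07, 125.15], [9.68, 141.18], [-86.29, 266.29], [3.28, 154.24], [-151.56, 151.56]. Speed limits (degrees/s): [147.25, 147.25, 172.46, 180, 180, 180].

INTERFACE

Orientations are given as [roll, pitch, yaw] about the fixed x, y, z axes, in that order (R = Rz(yaw) Ry(pitch) Rx(roll)).
In Python, from station import r gives the robot as it stands. The module is installed in compiled form; this text tells all that it offers. Calls block until the motion is done:
- r.reach(position, orientation): joint-space move of the TCP to a pose.
- r.servo_line(position, rotation=None, speed=0.15): straight line of the TCP; rotation=None keeps the orientation; speed is the mean speed in m/s.
- r.move_joints(angles): joint-space move.
- r.let_go() and r.grab(squeeze=None): open the fingers fully, or close them until they stop; squeeze is the grip in N (None keeps the last).
- r.wait(seconds).
- r.inverse_kinematics(position, orientation): joint angles nearest the present ones, or None.
- r.sense(): the state.
- r.snapshot(name): name is "side" or "top"; returns a dict with "frame" (420x560x3 uint8, red, green, blue), "fx", "fy", "cx", "cy" (pixels), "dist_coeffs" ([k1, k2, p1, p2, k3] as OpenCV has them; the pictures are not rectified), "R" (3x3) and "t" (3): a world point X has camera coordinates R X + t. Camera axes: x right, y down, z forward; pixel columns grow to the right and rows downward; lengths in m; the calibration is good to about 2 mm. A picture is of the moment at which its call begins. There is no depth.
A pose or a line that the arm cannot do raises r.IKError and nothing moves.
- r.hand_in(): hands the job in; it is judged then, once.
The state is a dict: "clock": time; "joints": joint angles; "joint_vel": joint speeds; "joint_torque": joint torques, N m; "tcp_pos": TCP position; "orientation": TCP orientation; "contact_force": force on the tool from outside, world axes, zero at the start; "torque": the same for the moment, N m; "opening": finger opening in m; "gripper_force": force on a finger pad.
Only numpy, scipy, OpenCV 4.12 (cv2) and the standard library are available. Lean on these libraries where they do the work, as an engineer would, in place of code of your own. Each camera call takes 0.05 s, during which the arm holds its last target. There are 200 camera calls.

## Working session

There is one attempt and no reset: what is moved stays moved. The work goes in short steps, each a Python script; the robot and the scene stay as the last script left them, time stands still between calls to the robot, and variables do not carry over. Pictures are saved under pics/ and viewed, at most 10 in all, crops included, and the job is handed in when it is done.

```bash
mkdir -p pics; python3 - <<'E'
from station import r
import cv2,pickle
for n in("top","side"):
    s=r.snapshot(n);cv2.imwrite(f"pics/{n}0.png",s["frame"][:,:,::-1]);pickle.dump(s,open(n+"0.pkl","wb"))
    print({k:v for k,v in s.items() if k!="frame"})
print(r.sense())
E
```

```text
{'fx': 402.9963648896693, 'fy': 402.9963648896693, 'cx': 275.9317517606449, 'cy': 214.9874538118444, 'dist_coeffs': array([-0.03549895,  0.        ,  0.        ,  0.        ,  0.        ]), 'R': array([[-0.0033005 , -0.99987162,  0.01567993],
       [-0.99790879,  0.002281  , -0.06459759],
       [ 0.06455353, -0.01586034, -0.9977882 ]]), 't': array([-0.07279265,  0.60266716,  0.94669482])}
{'fx': 391.44144304208817, 'fy': 391.44144304208817, 'cx': 277.89715518521626, 'cy': 198.63302632002433, 'dist_coeffs': array([-0.05987146,  0.        ,  0.        ,  0.        ,  0.        ]), 'R': array([[ 0.84993088, -0.52632039, -0.02458355],
       [-0.29597607, -0.43831736, -0.84869079],
       [ 0.43590787,  0.72860465, -0.5283177 ]]), 't': array([-0.50533662,  0.20843603,  0.79592715])}
{'clock': 0.1, 'joints': array([ 6.60211412e+01,  5.26081405e+00,  7.05739840e+01, -5.13593896e-04,
        1.04266618e+02, -3.24809169e+00]), 'joint_vel': array([-0.09003948, -0.04688142, -0.03290665, -0.06283474, -0.00517505,
       -0.07033906]), 'joint_torque': array([ 3.41358813e-03, -4.47855949e+01, -4.07571065e+01,  7.00215599e-02,
        2.83687748e-02, -1.06681014e-04]), 'tcp_pos': array([0.21240919, 0.56121094, 0.40360838]), 'orientation': array([-1.79898719e+02, -5.24898088e-03,  1.59269102e+02]), 'contact_force': array([-8.44965354e-04, -2.27442272e-01, -9.88708016e-01]), 'torque': array([0.0141142 , 0.0342807 , 0.05730092]), 'gripper_force': 0.0, 'opening': 0.08807580423046821}
```

View pics/top0.png

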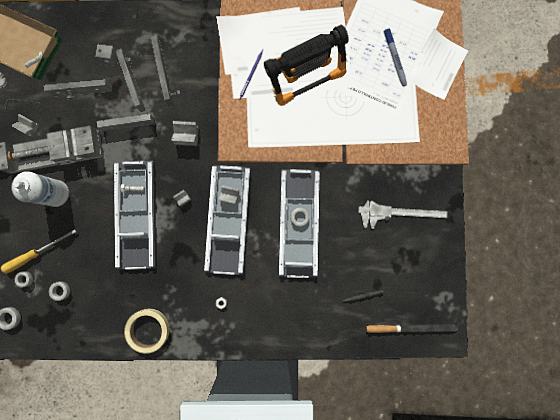

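View pics/side0.png

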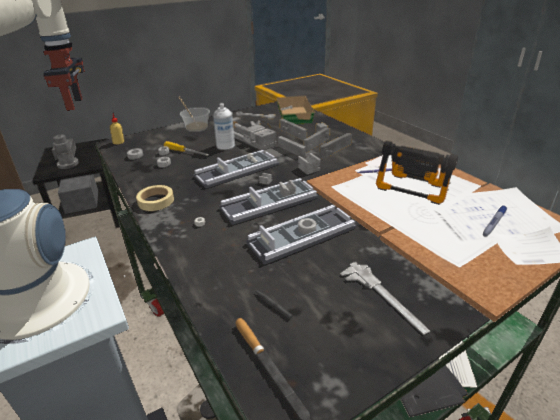

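Top view: the bolt is in the left slide's tray (134,190), a V-block in the middle one (229,195) and the ring in the right one (300,215). Other V-blocks lie on the bench at (182,198) and (184,132). They are in no tray, so the one meant should be the one at (229,195). I'll confirm that in one crop and read the corners there.

```bash
python3 - <<'E'
import cv2
im=cv2.imread("pics/top0.png")
c=cv2.resize(im[155:285,185:335],None,fx=5,fy=4.6,interpolation=cv2.INTER_CUBIC)
c=cv2.resize(im[158:284,184:338],None,fx=4.7,fy=4.7,interpolation=cv2.INTER_CUBIC)
cv2.imwrite("pics/crop1.png",c);print(c.shape)
s=cv2.imread("pics/side0.png")
cv2.imwrite("pics/crop2.png",cv2.resize(s[140:265,185:365],None,fx=4.4,fy=4.4,interpolation=cv2.INTER_CUBIC))
E
```

```text
(592, 724, 3)
```

View pics/crop1.png

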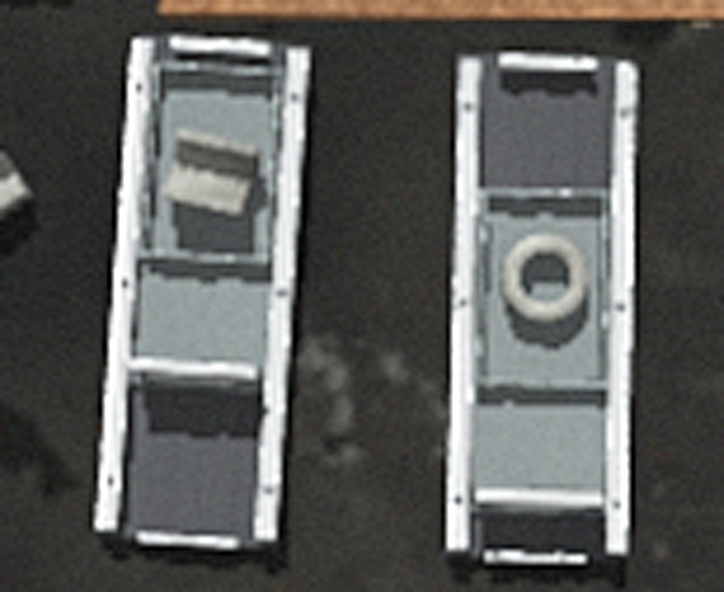

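View pics/crop2.png

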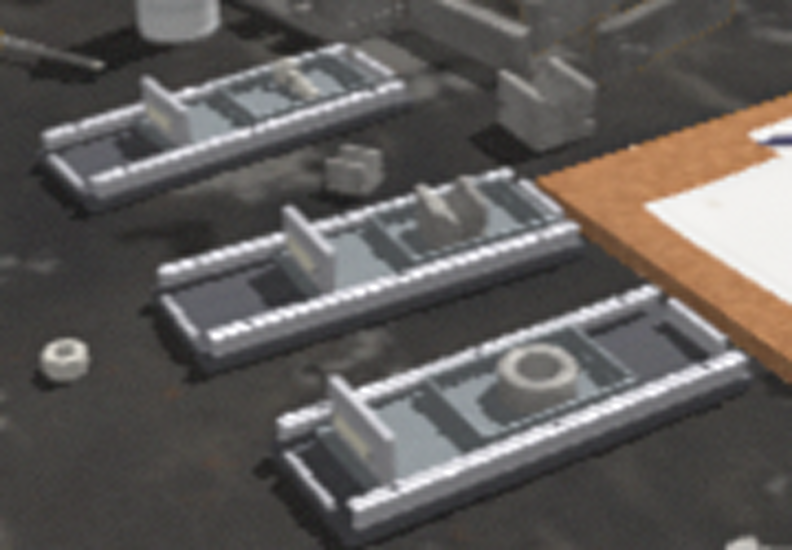

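The crop confirms it: the tray's V-block, at crop (210,175), lies V upward in the middle slide, and the ring's tray on the right stands clearly further out. Next I'll fit each slide's pose to its rail corners and then measure the lips.

```bash
cat > geo.py <<'E'
import numpy as np,cv2,pickle
S={n:pickle.load(open(n+"0.pkl","rb")) for n in("top","side")}
def K(s): return np.array([[s["fx"],0,s["cx"]],[0,s["fy"],s["cy"]],[0,0,1]])
def p2w(s,px,z):
    u=cv2.undistortPoints(np.array(px,float).reshape(-1,1,2),K(s),s["dist_coeffs"]).reshape(-1,2)
    d=np.c_[u,np.ones(len(u))]@s["R"]; c=-s["R"].T@s["t"]
    return c+d*((z-c[2])/d[:,2])[:,None]
def w2p(s,X):
    return cv2.projectPoints(np.array(X,float),cv2.Rodrigues(s["R"])[0],s["t"],K(s),s["dist_coeffs"])[0].reshape(-1,2)
E
python3 - <<'E'
from geo import *
np.set_printoptions(precision=4,suppress=True)
t=S["top"];sd=S["side"]
A=lambda q:np.array(q)/4.7+[184-.4,158-.4]
B=lambda q:np.array(q)/4.4+[185-.4,140-.4]
print("cam",-t["R"].T@t["t"])
for n,rc,lip,slip in(("v",[(132,37),(311,47),(94,531),(277,541)],[(131,358),(257,367)],[(284,206),(335,256)]),
             ("ring",[(458,57),(638,60),(446,552),(628,556)],[(476,490),(604,494)],[(333,376),(394,442)])):
    for z in(.023,.033):
        w=p2w(t,A(rc),z)[:,:2]
        print(n,z,"len",np.linalg.norm(w[0]-w[2]),np.linalg.norm(w[1]-w[3]),"wid",np.linalg.norm(w[0]-w[1]),np.linalg.norm(w[2]-w[3]))
    w=w-0 if 0 else p2w(t,A(rc),.033)[:,:2]
    c=w.mean(0);d=w[0]+w[1]-w[2]-w[3];yaw=np.arctan2(d[1],d[0])
    l=p2w(t,A(lip),.049)[:,:2];m=l.mean(0)
    x=np.array([np.cos(yaw),np.sin(yaw)]);y=np.array([-x[1],x[0]])
    print(n,"c",c,"yaw",np.degrees(yaw),"lip ends",l.tolist(),"w",np.linalg.norm(l[0]-l[1]),"lip in slide",(m-c)@x,(m-c)@y)
    ls=p2w(sd,B(slip),.049)[:,:2];print(" side lip top front corners in slide",[( (q-c)@x,(q-c)@y) for q in ls])
E
```

```text
cam [ 0.5401 -0.0591  0.9847]
v 0.023 len 0.25197483148717653 0.2519409110109779 wid 0.09184215874955938 0.09232582467743383
v 0.033 len 0.24935466024762604 0.24932109249497383 wid 0.09088713406906437 0.09136577057576095
v c [0.5932 0.0416] yaw -3.9051520041824546 lip ends [[0.5573308947860695, 0.07546044583200787], [0.5527366359118826, 0.01338147993188403]] w 0.06224873670872191 lip in slide -0.03828875909519342 0.00022370015144572474
 side lip top front corners in slide [(np.float64(-0.04146191159732654), np.float64(0.038275202940578644)), (np.float64(-0.039621481257599414), np.float64(-0.03108994006513803))]
ring 0.023 len 0.25210912409818864 0.2530516673578215 wid 0.09253325332207421 0.09201588585546991
ring 0.033 len 0.24948755641108417 0.2504202985936559 wid 0.09157104226462234 0.0910590546661115
ring c [ 0.5841 -0.129 ] yaw -1.6694953006256876 lip ends [[0.4919808844352132, -0.09433615488540664], [0.48973215073723214, -0.1573888967056699]] w 0.06309282886586408 lip in slide -0.09329407490349387 0.00038922220903484265
 side lip top front corners in slide [(np.float64(-0.09460285711460222), np.float64(0.034389045654076085)), (np.float64(-0.09512747095527334), np.float64(-0.03226404171056978))]
```

Both cameras agree: V lip rear at slide x ≈ -38 mm, so the tray is about 5 mm out. Ring lip at ≈ -93 mm, about 60 mm out. Lip and rail widths match the given sizes to 1-2 mm. Now I'll push the ring tray home, watching the force.

```bash
cat > mv.py <<'E'
from station import r
import numpy as np
SL={"v":((.5932,.0416),-3.905),"ring":((.5841,-.129),-1.67)}
def P(n,x,tipz):
    c,a=SL[n];a=np.radians(a);return [c[0]+x*np.cos(a),c[1]+x*np.sin(a),tipz+.182]
def ori(n): return [180,0,SL[n][1]]
def fx(n):
    a=np.radians(SL[n][1]);f=r.sense()["contact_force"];return f[0]*np.cos(a)+f[1]*np.sin(a)
def tipx(n):
    c,a=SL[n];a=np.radians(a);p=r.sense()["tcp_pos"];return (p[0]-c[0])*np.cos(a)+(p[1]-c[1])*np.sin(a)
def drive(n,x0,x1,z,step,limit,speed):
    "advance in steps until the contact force along the rail passes limit"
    b=fx(n);x=x0;log=[]
    while (x1-x)*np.sign(step)>1e-6:
        x+=step;r.servo_line(P(n,x,z),speed=speed);f=fx(n)-b;log.append((round(x*1000),round(f,1)))
        if abs(f)>limit:break
    print(log,"tipx",round(tipx(n),4),"t",r.sense()["clock"]);return x
E
python3 - <<'E'
from mv import *
r.grab(10)
r.reach(P("ring",-.155,.20),ori("ring"))
r.servo_line(P("ring",-.155,.037),speed=.15)
s=r.sense();print(s["clock"],s["tcp_pos"],s["orientation"],s["contact_force"],s["opening"])
r.servo_line(P("ring",-.125,.037),speed=.1)
x=drive("ring",-.125,-.035,.037,.01,9,.06)
E
```

```text
5.225 [ 0.42950642 -0.12458952  0.22008754] [ 1.79966741e+02 -9.86817893e-02 -1.66709032e+00] [-0.00508862  0.31363667 -1.11126721] 0.0002808849460094661
[(-115, np.float64(0.8)), (-105, np.float64(-0.2)), (-95, np.float64(0.3)), (-85, np.float64(-0.5)), (-75, np.float64(1.0)), (-65, np.float64(0.3)), (-55, np.float64(1.2)), (-45, np.float64(-26.8))] tipx -0.048 t 8.2083
```

Hard stop at -27 N with the finger at x = -48 mm, where home was expected. Back off, check with a picture from the side and move over to the V pocket.

```bash
python3 - <<'E'
from mv import *
import cv2
r.servo_line(P("ring",-.075,.037),speed=.1)
r.servo_line(P("ring",-.075,.13),speed=.25)
r.reach(P("v",-.010,.10),ori("v"))
a=r.snapshot("side")["frame"][130:270,180:380,::-1]; b=r.snapshot("top")["frame"][150:290,180:345,::-1]
cv2.imwrite("pics/c3.png",cv2.resize(a,None,fx=4,fy=4,interpolation=2))
print(r.sense()["clock"],r.sense()["tcp_pos"],P("v",-.010,.10))
E
```

```text
10.0583 [0.5830091  0.04076798 0.28205283] [np.float64(0.583223216604171), np.float64(0.0422810235478396), 0.28200000000000003]
```

View pics/c3.png

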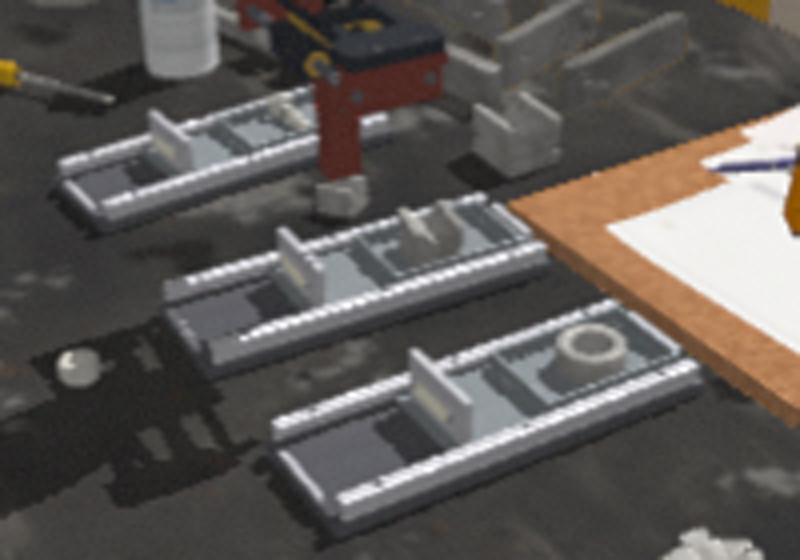

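The ring's tray is home: the well is up against the rear bar and the ring lies in it at (590,350). The gripper hangs over the V tray's pocket. Next: hook behind the lip and draw it out.

```bash
python3 - <<'E'
from mv import *
import cv2
r.servo_line(P("v",-.010,.024),speed=.1)
print(r.sense()["contact_force"],r.sense()["tcp_pos"])
x=drive("v",-.010,-.09,.024,-.01,9,.06)
x=drive("v",x,-.125,.024,-.004,14,.04)
r.wait(.3);print(fx("v"))
a=r.snapshot("side")["frame"][130:270,180:380,::-1]
cv2.imwrite("pics/c4.png",cv2.resize(a,None,fx=4,fy=4,interpolation=2))
E
```

```text
[0.59942986 0.78009362 0.37430815] [0.58350912 0.04227038 0.20684172]
[(-20, np.float64(-0.6)), (-30, np.float64(-0.6)), (-40, np.float64(-0.4)), (-50, np.float64(-0.2)), (-60, np.float64(-0.4)), (-70, np.float64(-0.6)), (-80, np.float64(-0.9)), (-90, np.float64(-0.2))] tipx -0.0904 t 13.5
[(-94, np.float64(-0.7)), (-98, np.float64(-0.7)), (-102, np.float64(10.7)), (-106, np.float64(28.1))] tipx -0.1028 t 14.5
27.444726069923863
```

View pics/c4.png

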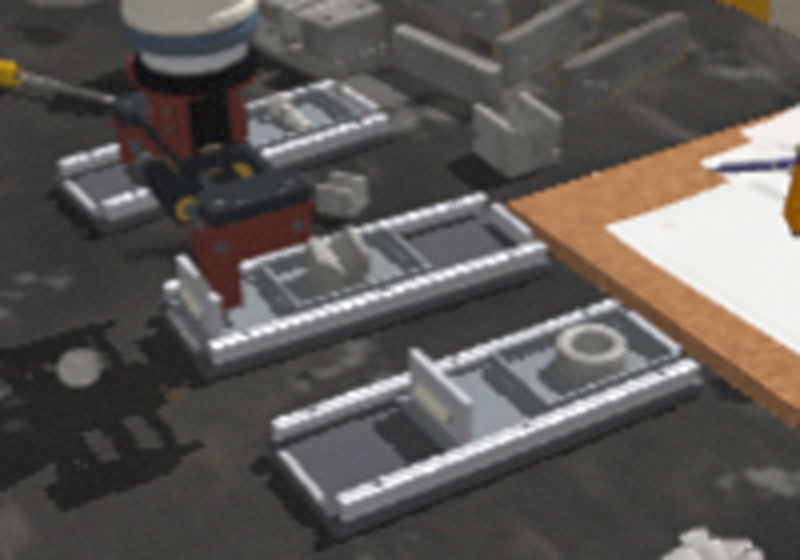

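The V tray's lip is hard against the front stop (28 N), with the block still lying in its well at (338,255). Release rearward, lift out, check and hand in.

```bash
python3 - <<'E'
from mv import *
import cv2
r.servo_line(P("v",-.089,.024),speed=.06)
r.servo_line(P("v",-.089,.18),speed=.15)
r.reach([.35,.25,.40],[180,0,-3.9])
a=r.snapshot("top")["frame"][150:320,100:345,::-1]
cv2.imwrite("pics/c5.png",cv2.resize(a,None,fx=3.2,fy=3.2,interpolation=2))
print(r.sense()["clock"],r.sense()["contact_force"])
E
```

```text
17.5333 [ 0.72063671 -0.31077855 -0.68553494]
```

View pics/c5.png

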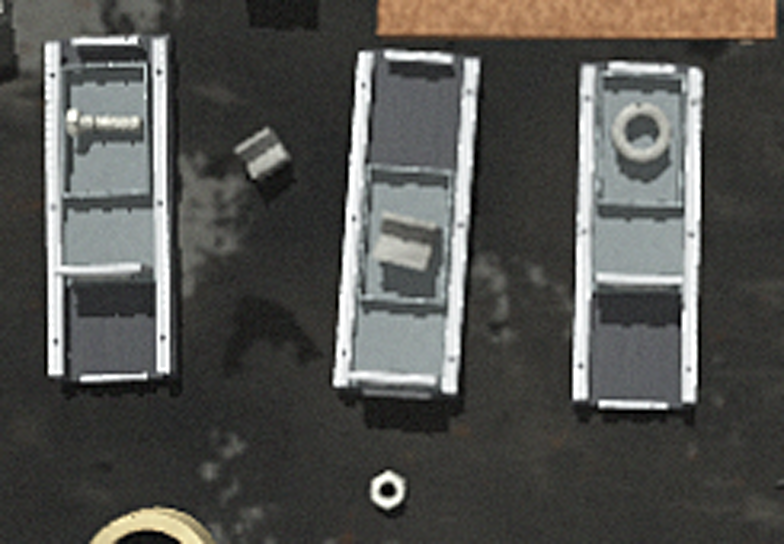

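The ring's tray is against its rear bar (crop (640,75)) and the V tray's lip is at its front stop (395,380). The bolt's tray, the parts and the nut are where they were.

```bash
python3 -c "
from station import r
print(r.hand_in())"
```

```text
the job is handed in; nothing more can be done
None
```

The job is handed in: the ring's tray was pushed home to its rear stop, then the V-block's tray was drawn out to its front stop from behind the lip. The parts, the bolt's tray and the nut were undisturbed in the last picture, at about 17.5 s on the clock.

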